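# Blow the dust off sanded bus parts before painting

## Robot

A 6-joint arm with a two-finger parallel gripper is mounted at the origin on the work surface. World frame = base frame: x ahead of the robot, y to its left, z up, the work surface at z = 0. Lengths are in m, angles in degrees, forces in N, time in s.
With the tool pointing down it reaches from about 0.275 to 0.85 m from the base axis. Payload 19 kg.
Tool frame: the origin (TCP) lies between the finger pads; the fingertips stand 19 mm ahead of it and the grasp point (between the pads) is the TCP; z points along the fingers, y is the direction in which the jaws open and shut (so a half turn about z gives the same grasp; the last joint's range is limited). The gripper opens to 85 mm and grips with 20 to 120 N. Pads are 22 mm wide; open, the fingers measure 114 mm over their backs; the gripper's body (76 mm by 85 mm) begins 54 mm behind the grasp point. The pads swing forward as they close: fully open they stand 13 mm farther back than shut.
Start: joints at [60.504, 8.623, 82.357, -0, 89.026, -7.678], TCP at [0.214, 0.534, 0.25] pointing down, gripper open.
Joint ranges: [-160.23, 160.23], [-39.13, 120.54], [6.94, 153.29], [-79.49, 259.48], [9.18, 160.14], [-161.06, 161.06]. Speed limits (degrees/s): [108.29, 108.29, 127.2, 172.46, 172.46, 172.46].

## Interface

Orientations are given as [roll, pitch, yaw] about the fixed x, y, z axes, in that order (R = Rz(yaw) Ry(pitch) Rx(roll)).
In Python, from cell import ctrl, eyes gives the robot as it stands. The module is installed in compiled form; this text tells all that it offers.
- The arm moves only by the tool send_rows, never from a script. Its argument "moves" is a list of rows, each a list of 7 numbers: the shift along the world's x, y, z in mm, then the turn, a rotation vector about the world's x, y, z in rad, then the closure, from -1 (fully open) to 1 (shut). A call has 1 to 10 rows; each row shifts and turns the pose as measured when the row begins; what a row does not reach is not made up. A row lasts 1/10 s, in which the tool goes at most 50 mm and 8.59 degrees, less where a joint would pass 70% of its speed; a pose out of reach is approached as far as the arm can. A call is refused whole if a number of a shift passes 50 or a number of a turn 0.15, either way. A call with a gripper value outside its range is refused whole. The fingers move at their own pace and stop on an object; "force" is the grip in N (left out, the last holds). Time passes only in rows, so rows that do not move let the fingers close. It gives the time, the measured TCP pose, the force and the opening at its end, in the units of the state.
- ctrl.get_obs(): the state, without advancing time (a new reading comes with each control period).
- eyes.camera(name): name is "side" or "top" or "wrist"; returns a dict with "img" (480x640x3 uint8, blue, green, red), "range_z" (480x640 float32, m along the optical axis (not along the pixel's ray), 0 where there is no reading), "vertical_fov" (degrees; the focal length in pixels is half the picture's height over the tangent of half this angle, whatever the lens; pixels are square), "cx", "cy" (the principal point, pixels), "T" (4x4, takes a point from camera to world coordinates). Camera axes: x right, y down, z forward; pixel columns grow to the right and rows downward; lengths in m; the calibration is good to about 2 mm. The wrist camera is an equidistant fisheye: a pixel r from the principal point sees the ray r / f radians off the axis. A picture is of the moment at which its call begins.
- ctrl.sign_off(): hands the job in, once; it reports no verdict.
The state is a dict: "clock": time; "qpos": joint angles; "joint_velocities": joint speeds; "effort": joint torques, N m; "tool_pos": TCP position; "eef_rot": TCP orientation; "ft_force": force on the tool from outside, world axes, zero at the start; "torque": the same for the moment, N m; "opening": finger opening in m.
Only numpy, scipy, OpenCV 4.12 (cv2) and the standard library are available. Lean on these libraries where they do the work, as an engineer would, in place of code of your own. Each camera call takes 0.05 s, during which the arm holds its last target. There are 200 camera calls.

## Task

Lay every sanded part from the cardboard side of the bench on the dusting rack, swing the red-handled bail down until it rests in its catches over them, then squeeze the blow gun's orange trigger fully for about a second and let it go. After that swing the bail back up out of the way and put all the parts in the white tray. Never pull the trigger unless the bail is down, and leave the paint tin, the thinner bottle and the red tub where they are.

Things in the scene. Friction and masses are not known exactly. Their poses are not given: they have to be found in the camera images.
- station: Fixed blue station: rack, bail, clamped blow gun. Origin: bench level under rack centre; x points from robot and rack to gun. Rack 120 (x) x 260 mm (y), top 30 mm above bench, rim 8 mm higher; fins 7 mm high at y = +-35 mm make 3 places, at y = -70, 0, 70 mm, for parts lying along x. Hinge posts 117 mm high at x = 75, y = +-154; yellow forks 131 mm high at x = -56, y = +-141.
- bail (a joint): Angle of the bail, a steel hoop of two 130 mm arms (y = +-141 mm) and a crossbar: 0 is down, level over the rack, arms in the yellow forks; it grows to 1.9 as it swings up and away from the robot (1.57: arms straight up). It stays put near upright and drops home by its own weight when nearly down; under 2 N moves it.
- bail_handle (a point): Middle of the bail's crossbar, in its red round sleeve (diameter 17 mm, 100 mm long, along the station's y). It runs on an arc of radius 130 mm about bail_hinge; down, it is 110 mm above the bench at station x = -55 mm. Pinch it across the bar from above.
- bail_hinge (a point): Fixed point in the middle of the bail's hinge axis, which runs along the station's y, 110 mm above the bench, at station x = 75 mm.
- trigger (a joint): Angle of the gun's orange trigger: 0 released, 0.36 fully squeezed against its stop (0.28 and more counts as full). A spring returns it; full squeeze takes about 10 N where trigger_blade is.
- trigger_blade (a point): Point to squeeze, mid-thickness of the trigger blade (8 mm thick along x, 24 mm high, 85 mm above the bench). The gun lies on its side, nozzle towards the rack; the blade runs from its pivot along the station's +y, 46 mm from pivot to this point, which moves about 16 mm in +x towards the grip when squeezed.
- gun_grip (a point): Centre of the fixed black grip facing the trigger: 24 mm thick along the station's x, 30 mm high, 85 mm above the bench, running along y from 10 to 115 mm. Squeeze from above, one finger before the trigger (rack side), the other behind the grip: 54 mm over both released, 38 mm squeezed. Only a base plate 12 mm high is below.
- tray: Fixed white plastic tray, 200 mm along its x, 250 mm along its y, walls 35 mm high and 5 mm thick, floor 5 mm above the bench. Origin: centre of its underside. Takes three parts side by side, lengths along x, at y = -75, 0 and 75 mm.
- channel: Red inverted steel U-channel, 100 x 44 x 40 mm. Origin: centre of its underside; x along its length, z up. Pinch it across y, 26 to 30 mm above the origin. It is absent in some starts.
- hinge_block: Green block 96 x 40 x 36 mm with two steel knuckles on top (47 mm high in all). Origin: centre of its underside; x along its length, z up. Pinch it across y, 26 to 30 mm above the origin. It is absent in some starts.
- end_cap: Yellow rounded end cap, 80 x 46 x 42 mm. Origin: centre of its underside; x along its length, z up. Pinch it across y, 26 to 30 mm above the origin. It is absent in some starts.
- grab_handle: Blue grab handle bar on two steel feet, 100 x 40 x 38 mm; the bar is the upper 22 mm. Origin: centre of its underside; x along its length, z up. Pinch it across y, 26 to 30 mm above the origin. It is absent in some starts.
- paint_tin: Steel paint tin with a red band, 90 mm across, 115 mm high. Bystander.
- thinner: Grey thinner bottle with a red cap and a yellow band, 70 mm across, 170 mm high. Bystander.
- paint_tub: Open red tub, 100 mm across, 70 mm high. Bystander.
Things that resemble listed ones, but are neither listed nor needed, are in the scene too. Of the things like the channel, leave any that is pink or purple; of the rest the larger one is meant.

How it is judged (in metres and radians):
On the way, in this order (a step that is already met when the one before it is completed fails the run):
1. all the parts lie on the rack and the bail is down in its catches (x of channel in the frame of station between -0.07 and 0.07 m and y of channel in the frame of station between -0.135 and 0.135 m and z of channel in the frame of station between 0.02 and 0.09 m and x of hinge_block in the frame of station between -0.07 and 0.07 m and y of hinge_block in the frame of station between -0.135 and 0.135 m and z of hinge_block in the frame of station between 0.02 and 0.09 m and x of end_cap in the frame of station between -0.07 and 0.07 m and y of end_cap in the frame of station between -0.135 and 0.135 m and z of end_cap in the frame of station between 0.02 and 0.09 m and x of grab_handle in the frame of station between -0.07 and 0.07 m and y of grab_handle in the frame of station between -0.135 and 0.135 m and z of grab_handle in the frame of station between 0.02 and 0.09 m and value of joint bail below 0.06 rad), for 0.3 s.
2. the trigger is fully squeezed for half a second with the bail down and the parts on the rack (all of step 1 and value of joint trigger above 0.28 rad), for 0.5 s.
3. the trigger is let go, the bail still down (value of joint bail below 0.06 rad and value of joint trigger below 0.05 rad), for 0.1 s.
4. the bail is swung up (value of joint bail above 1.2 rad), for 0.2 s.
At the end, for the whole second after the job is handed in: Every part present rests in the white tray (its origin inside the tray's outline and less than 60 mm above the tray's underside, still), the bail stands up (joint above 1.2 rad) and the trigger is released (below 0.05 rad) (x of channel in the frame of tray between -0.1 and 0.1 m and y of channel in the frame of tray between -0.125 and 0.125 m and z of channel in the frame of tray between -0.01 and 0.06 m and linear speed of each of channel, hinge_block, end_cap, grab_handle below 0.03 m/s and x of hinge_block in the frame of tray between -0.1 and 0.1 m and y of hinge_block in the frame of tray between -0.125 and 0.125 m and z of hinge_block in the frame of tray between -0.01 and 0.06 m and x of end_cap in the frame of tray between -0.1 and 0.1 m and y of end_cap in the frame of tray between -0.125 and 0.125 m and z of end_cap in the frame of tray between -0.01 and 0.06 m and x of grab_handle in the frame of tray between -0.1 and 0.1 m and y of grab_handle in the frame of tray between -0.125 and 0.125 m and z of grab_handle in the frame of tray between -0.01 and 0.06 m and value of joint bail above 1.2 rad and value of joint trigger below 0.05 rad); the robot touches nothing.
It fails at once if the trigger is pulled while the bail is not down (value of joint trigger above 0.15 rad and value of joint bail above 0.2 rad).
It fails at once if the paint tin is moved more than 4 cm (distance of paint_tin from where it was at the start of the episode above 0.04 m).
It fails at once if the thinner bottle is moved more than 4 cm (distance of thinner from where it was at the start of the episode above 0.04 m).
It fails at once if the red tub is moved more than 4 cm (distance of paint_tub from where it was at the start of the episode above 0.04 m).
Of channel, hinge_block, end_cap, grab_handle only 2 to 3 are there at a start; the rules pass over those that are not, and their reading is None.
At some moment in a run one of channel, hinge_block, end_cap, grab_handle may be knocked a few centimetres aside while the robot is not near it.
Once in a run the grip may slacken for a moment while it holds something.
It also fails if it takes over 210 s, if anything falls off the work surface, if the arm or the gripper's body presses on something with over 40 N, if the wrist force passes 120 N, or if a joint passes its speed limit or range.

## Working session

There is one attempt and no reset: what is moved stays moved. The work goes in short steps, Python scripts to look and compute and a tool call to move; the robot and the scene stay as the last step left them, time stands still between calls to the robot, and variables do not carry over. Pictures are saved under pics/ and viewed, about 12 in all and at most 16, crops included, and the job is handed in when it is done.

Besides the shell and the picture viewer there is one more tool, called after ">>>" by a JSON object that holds its "method" and its "body", one argument or row to a line. send_rows: Moves the arm, as the interface text tells. Its arguments: {"type":"object","properties":{"moves":{"type":"array","items":{"type":"array","items":{"type":"number"}}},"force":{"type":"number"}},"required":["moves"]}

```bash
mkdir -p pics
cat > h.py <<'E'
import numpy as np, cv2
from cell import ctrl, eyes
def snap(n,fn):
    c=eyes.camera(n); cv2.imwrite(f'pics/{fn}.png',c['img']); np.savez(f'pics/{fn}.npz',**c); return c
def cloud(c,wrist=False):
    h,w=c['range_z'].shape; f=h/2/np.tan(np.radians(c['vertical_fov'])/2)
    u,v=np.meshgrid(np.arange(w),np.arange(h)); x=u-c['cx'];y=v-c['cy'];z=c['range_z']
    if wrist:
        r=np.hypot(x,y)+1e-9; k=np.tan(np.minimum(r/f,1.5))/r
    else: k=1/f
    P=np.stack([x*k*z,y*k*z,z],-1); T=c['T']
    return P@T[:3,:3].T+T[:3,3]
def load(fn): return dict(np.load(f'pics/{fn}.npz'))
E
python3 - <<'E'
from h import *
print(ctrl.get_obs())
for n in('top','side'):
    c=snap(n,n+'0'); print(n,c['vertical_fov'],c['cx'],c['cy'],c['T'].round(3).tolist())
E
```

```text
{'clock': 0.0, 'qpos': array([ 6.05033199e+01,  8.65291642e+00,  8.23928174e+01,  8.74342865e-04,
        8.90261989e+01, -7.67860445e+00]), 'joint_velocities': array([ 0.04933264,  0.00700802, -0.03697274,  0.0318021 ,  0.07030042,
        0.01393894]), 'effort': array([ 9.40328828e-04, -7.13030005e+01, -5.70876253e+01, -1.67610642e-04,
        8.61409673e-03,  1.01632912e-05]), 'tool_pos': array([0.21361904, 0.5336101 , 0.24965754]), 'eef_rot': array([-1.79928829e+02, -1.04777317e-02,  1.58181902e+02]), 'ft_force': array([0.68550353, 0.68109157, 0.4198056 ]), 'torque': array([-0.04224808, -0.00833056, -0.01227124]), 'opening': 0.08508288536280287}
top 57.81239792014844 312.96495652603977 238.4480390633072 [[-0.009, -0.992, 0.129, 0.39], [-1.0, 0.01, 0.01, 0.04], [-0.011, -0.129, -0.992, 1.145], [0.0, 0.0, 0.0, 1.0]]
side 50.78426471049931 323.0583709646876 235.99898672410103 [[0.928, -0.279, 0.245, 0.205], [-0.371, -0.721, 0.585, -0.73], [0.014, -0.634, -0.773, 1.122], [0.0, 0.0, 0.0, 1.0]]
```

View pics/top0.png

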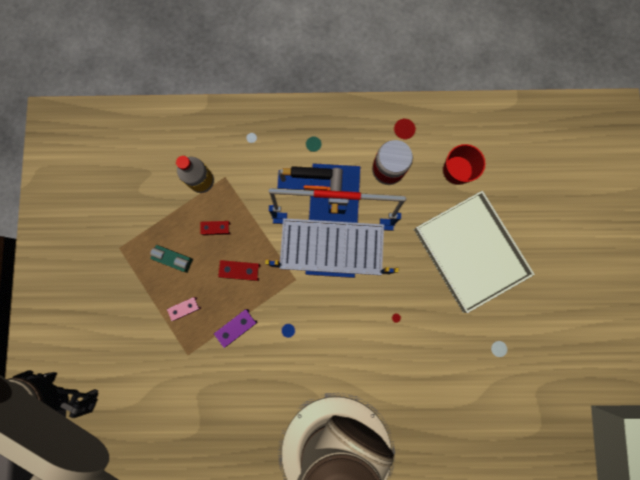

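View pics/side0.png

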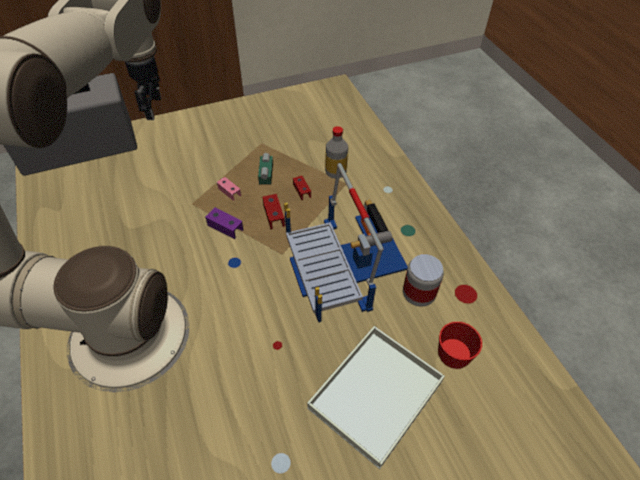

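The top picture shows the large red channel at (239,271) and the hinge block at (171,258). The pink, purple and small red channels are distractors. The rack is at (332,247), the bail is up at row ~195, the gun is at (315,180) and the tray is at (474,252). I'll measure these now.

```bash
cat > m.py <<'E'
from h import *
c=load('top0');P=cloud(c);im=c['img'];hsv=cv2.cvtColor(im,cv2.COLOR_BGR2HSV)
def rect(name,mask,n=1):
    p=P[mask].astype(np.float32)
    (cx,cy),(a,b),t=cv2.minAreaRect(p[:,:2].copy())
    if a<b:a,b,t=b,a,t-90
    print(name,len(p),'c',round(cx,4),round(cy,4),'size',round(a,3),round(b,3),'long axis deg',round(t,1),'z',np.percentile(p[:,2],[5,50,95]).round(3))
def box(u0,u1,v0,v1):
    m=np.zeros(im.shape[:2],bool);m[v0:v1,u0:u1]=1;return m
Z=P[...,2]; print('bench z',np.median(Z[380:400,450:480]), 'cardboard', np.median(Z[240:245,200:210]))
rect('channel',box(214,264,255,285)&(Z>.03))
rect('hinge',box(145,198,240,276)&(Z>.02))
rect('hinge>.028',box(145,198,240,276)&(Z>.028)&(Z<.04))
rect('smallred',box(195,234,215,240)&(Z>.015))
rect('tray',box(405,545,185,320)&(Z>.025)&(Z<.05))
rect('rack',box(278,388,215,278)&(Z>.022)&(Z<.05))
redm=(hsv[...,1]>150)&((hsv[...,0]<8)|(hsv[...,0]>172))
rect('handle',box(300,372,185,203)&redm&(Z>.15))
om=(hsv[...,1]>150)&(hsv[...,0]>8)&(hsv[...,0]<20)&(hsv[...,2]>120)
rect('trigger',box(295,340,180,200)&om&(Z>.06))
rect('grip',box(288,332,164,182)&(Z>.07)&(Z<.12))
for n,b in dict(forkL=(262,282,258,270),forkR=(380,400,262,276),postL=(268,290,200,230),postR=(383,406,205,232)).items():
    m=box(*b)&(Z>.09)&(Z<.14); print(n,m.sum(),P[m].mean(0).round(4) if m.any() else '')
for n,b in dict(tin=(370,415,135,185),bottle=(172,216,150,196),tub=(440,490,140,186)).items():
    m=box(*b)&(Z>.06);print(n,np.median(P[m],0).round(3),P[m].min(0).round(3),P[m].max(0).round(3))
for n,s in(('a',(135,310,200,350)),('b',(255,430,130,290))):
    pass
cr=np.hstack([cv2.resize(im[205:355,110:300],(760,600))[:, :400*1], ]) 
cv2.imwrite('pics/crop_gun.png',cv2.resize(im[130:290,255:425],(800,753))[:600])
E
python3 m.py
```

```text
bench z 0.0012813519208232371 cardboard 0.0016662607864077472
channel 691 c 0.4402 0.1652 size 0.264 0.052 long axis deg 79.3 z [0.037 0.04  0.044]
hinge 621 c 0.4355 0.2579 size 0.443 0.045 long axis deg 72.4 z [0.032 0.037 0.048]
hinge>.028 392 c 0.4879 0.4219 size 0.097 0.04 long axis deg 68.4 z [0.032 0.036 0.039]
smallred 375 c 0.5016 0.1846 size 0.36 0.062 long axis deg 62.1 z [0.025 0.03  0.033]
tray 969 c 0.4995 -0.3599 size 0.25 0.202 long axis deg 28.4 z [0.027 0.034 0.039]
rack 5249 c 0.5196 0.0035 size 0.286 0.146 long axis deg 87.1 z [0.027 0.031 0.039]
handle 327 c 0.5014 -0.0045 size 0.221 0.097 long axis deg 1.2 z [0.243 0.247 0.25 ]
trigger 50 c 0.6535 0.0397 size 0.06 0.005 long axis deg 84.8 z [0.091 0.096 0.1  ]
grip 501 c 0.6944 0.0572 size 0.111 0.032 long axis deg 81.2 z [0.08  0.099 0.103]
forkL 67 [0.4674 0.1489 0.1161]
forkR 73 [ 0.4476 -0.1304  0.1163]
postL 82 [0.5974 0.1454 0.1168]
postR 84 [ 0.5759 -0.1448  0.1163]
tin [ 0.717 -0.146  0.115] [ 0.39  -0.193  0.06 ] [0.767 0.04  1.145]
bottle [0.689 0.343 0.119] [0.39 0.04 0.06] [0.732 0.388 1.145]
tub [ 0.729 -0.345  0.069] [ 0.39  -0.387  0.06 ] [0.771 0.04  1.145]
```

View pics/crop_gun.png

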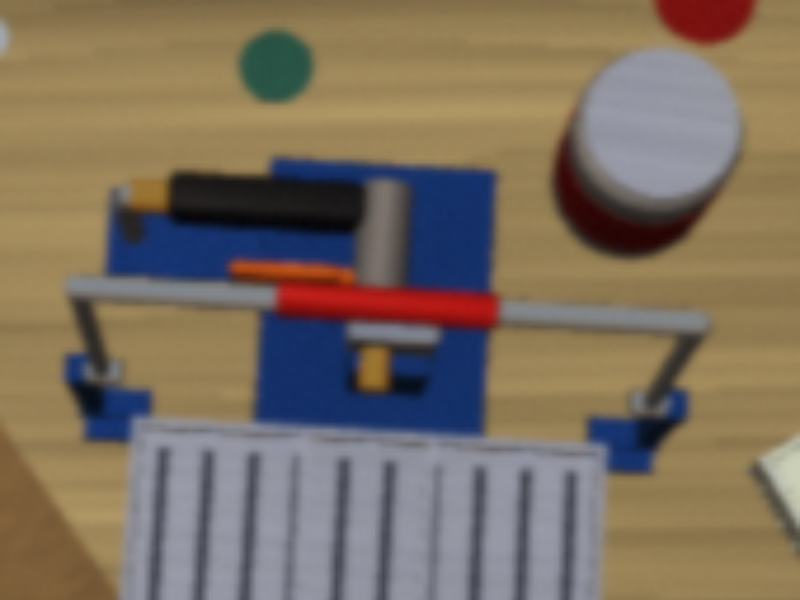

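The enlarged crop shows the bail leaning back past upright, with its red sleeve at crop (387,305). The trigger blade is at (292,272), the grip at (265,200) and the tin at (660,130). I'll redo the fits without the no-reading pixels.

```bash
sed -i "s/^Z=P\[...,2\];/Z=P[...,2].copy(); Z[c['range_z']<=0]=-1; /; s/^    p=P\[mask\]/    p=P[mask\&(Z<.5)]/; s/m=box(\*b)&(Z>.06);/m=box(*b)\&(Z>.06)\&(Z<.2);/" m.py; sed -i '/^c=load/a Z0=0' m.py
cat >> m.py <<'E'
print('hinge knuckles');rect('kn',box(145,198,240,276)&(Z>.042))
rect('rackrim',box(278,388,215,278)&(Z>.026)&(Z<.042))
rect('trayrim',box(405,545,185,320)&(Z>.025)&(Z<.05))
E
python3 m.py
```

```text
bench z 0.0012737606498898213 cardboard 0.0016662607864077472
channel 687 c 0.455 0.2441 size 0.1 0.044 long axis deg 84.5 z [0.037 0.04  0.044]
hinge 618 c 0.4878 0.4216 size 0.097 0.04 long axis deg 68.4 z [0.032 0.037 0.048]
hinge>.028 392 c 0.4879 0.4219 size 0.097 0.04 long axis deg 68.4 z [0.032 0.036 0.039]
smallred 373 c 0.568 0.3098 size 0.074 0.033 long axis deg -88.6 z [0.025 0.03  0.033]
tray 969 c 0.4995 -0.3599 size 0.25 0.202 long axis deg 28.4 z [0.027 0.034 0.039]
rack 5249 c 0.5196 0.0035 size 0.286 0.146 long axis deg 87.1 z [0.027 0.031 0.039]
handle 326 c 0.6017 -0.0024 size 0.098 0.016 long axis deg 86.0 z [0.243 0.247 0.25 ]
trigger 50 c 0.6535 0.0397 size 0.06 0.005 long axis deg 84.8 z [0.091 0.096 0.1  ]
grip 501 c 0.6944 0.0572 size 0.111 0.032 long axis deg 81.2 z [0.08  0.099 0.103]
forkL 67 [0.4674 0.1489 0.1161]
forkR 73 [ 0.4476 -0.1304  0.1163]
postL 82 [0.5974 0.1454 0.1168]
postR 84 [ 0.5759 -0.1448  0.1163]
tin [ 0.717 -0.147  0.115] [ 0.68  -0.193  0.06 ] [ 0.767 -0.106  0.121]
bottle [0.689 0.343 0.119] [0.665 0.318 0.06 ] [0.732 0.388 0.175]
tub [ 0.73  -0.347  0.069] [ 0.672 -0.387  0.06 ] [ 0.771 -0.288  0.076]
hinge knuckles
kn 176 c 0.4902 0.4202 size 0.096 0.025 long axis deg 68.3 z [0.043 0.046 0.049]
rackrim 5069 c 0.5191 0.0035 size 0.285 0.145 long axis deg 87.0 z [0.027 0.031 0.039]
trayrim 969 c 0.4995 -0.3599 size 0.25 0.202 long axis deg 28.4 z [0.027 0.034 0.039]
```

The sizes match the spec: channel 100x44, hinge block 97x40, tray 250x202, sleeve about 98 mm. The station origin is ≈(0.513, 0.005) with yaw ≈-4.1°. The channel comes first.

>>> {"method": "send_rows", "body": {
  "moves": [
    [25,-30,-8,0,0,-0.13,-1],
    [25,-30,-8,0,0,-0.13,-1],
    [25,-30,-8,0,0,-0.13,-1],
    [25,-30,-8,0,0,-0.13,-1],
    [25,-30,-8,0,0,-0.13,-1],
    [25,-30,-8,0,0,-0.13,-1],
    [25,-30,-8,0,0,-0.13,-1],
    [25,-30,-8,0,0,-0.13,-1],
    [25,-30,-8,0,0,-0.13,-1],
    [15,-20,0,0,0,-0.11,-1]
  ],
  "force": 50
}}

```text
clock: 1.1
tool_pos: [0.4572, 0.2329, 0.1722]
eef_rot: [-179.8, 0.0, 82.4]
ft_force: [-0.6, 0.0, 0.7]
opening: 0.0856
```

```bash
cat > w.py <<'E'
import sys
from h import *
fn=sys.argv[1];c=snap('wrist',fn);P=cloud(c,True);im=c['img']
hsv=cv2.cvtColor(im,cv2.COLOR_BGR2HSV);H,S,V=cv2.split(hsv);Z=P[...,2]
ok=(c['range_z']>0)&(Z>.02)&(Z<.15)
cols=dict(red=((H<8)|(H>172))&(S>130),green=(H>65)&(H<95)&(S>70))
for n,m in cols.items():
    m=(m&ok).astype(np.uint8);k,l,s,_=cv2.connectedComponentsWithStats(m)
    for i in range(1,k):
        if s[i,4]<300: continue
        p=P[l==i].astype(np.float32);p=p[p[:,2]>np.percentile(p[:,2],90)-.012];(x,y),(a,b),t=cv2.minAreaRect(p[:,:2].copy())
        if a<b:a,b,t=b,a,t-90
        print(n,s[i,4],'px',s[i,:4],'c',round(x,4),round(y,4),'size',round(a,3),round(b,3),'deg',round(t,1),'ztop',p[:,2].max().round(3))
o=ctrl.get_obs();print(o['clock'],o['tool_pos'].round(4),o['eef_rot'].round(1),o['opening'],o['ft_force'].round(1))
E
python3 w.py w1
```

```text
red 3663 px [430  68  53  94] c 0.5677 0.3082 size 0.07 0.034 deg -88.4 ztop 0.032
red 6831 px [289 149  61 134] c 0.4558 0.2442 size 0.099 0.042 deg 84.0 ztop 0.042
1.15 [0.4588 0.231  0.1726] [-1.798e+02  1.000e-01  8.190e+01] 0.0854821925985452 [ 0.6 -3.2  0.1]
```

View pics/w1.png

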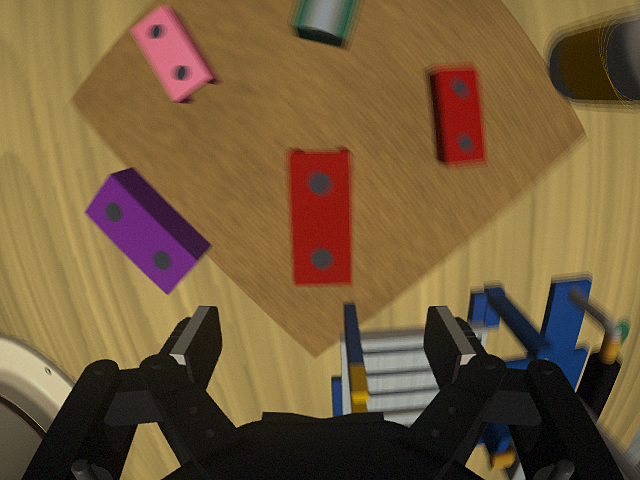

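The wrist view shows the channel at (320,217), the small red one at (458,115) and the hinge block at (323,20). This agrees with the top view to 1 mm.

>>> {"method": "send_rows", "body": {
  "moves": [
    [-3,13,-20,0,0,0.04,-1],
    [0,0,-30,0,0,0,-1],
    [0,0,-30,0,0,0,-1],
    [0,0,-30,0,0,0,-1],
    [0,0,-20,0,0,0,-1],
    [0,0,-9,0,0,0,-1],
    [0,0,-3,0,0,0,-1]
  ]
}}

```text
clock: 1.85
tool_pos: [0.4562, 0.2422, 0.0255]
eef_rot: [-179.8, 0.1, 84.0]
ft_force: [0.3, -0.2, 0.3]
opening: 0.0855
```

>>> {"method": "send_rows", "body": {
  "moves": [
    [0,1,3,0,0,0,0],
    [0,0,1,0,0,0,1],
    [0,0,0,0,0,0,1],
    [0,0,0,0,0,0,1],
    [0,0,0,0,0,0,1],
    [0,0,0,0,0,0,1],
    [0,0,15,0,0,0,1],
    [0,0,30,0,0,0,1],
    [0,0,30,0,0,0,1],
    [0,0,30,0,0,0,1]
  ]
}}

```text
clock: 2.85
tool_pos: [0.4546, 0.2428, 0.1371]
eef_rot: [-179.6, 0.2, 84.0]
ft_force: [1.1, 0.6, -2.3]
opening: 0.0431
```

>>> {"method": "send_rows", "body": {
  "moves": [
    [0,0,30,0,0,0.15,1],
    [0,0,30,0,0,0.15,1],
    [8,-21,0,0,0,0.15,1],
    [8,-21,0,0,0,0.15,1],
    [8,-21,0,0,0,0.15,1],
    [8,-21,0,0,0,0.15,1],
    [8,-21,0,0,0,0.15,1],
    [8,-21,0,0,0,0.15,1],
    [8,-21,0,0,0,0.15,1],
    [8,-21,0,0,0,0.15,1]
  ]
}}

```text
clock: 3.85
tool_pos: [0.5198, 0.0707, 0.2046]
eef_rot: [-179.9, 0.2, 170.2]
ft_force: [0.3, 1.2, -3.2]
opening: 0.0433
```

>>> {"method": "send_rows", "body": {
  "moves": [
    [-1,4,-30,0,0,0.1,1],
    [0,0,-30,0,0,0,1],
    [0,0,-30,0,0,0,1],
    [0,0,0,0,0,0,1]
  ]
}}

```text
clock: 4.25
tool_pos: [0.5195, 0.0715, 0.1123]
eef_rot: [-179.9, 0.3, 176.4]
ft_force: [-0.0, 1.0, -2.4]
opening: 0.043
```

```bash
python3 w.py w2
```

```text
red 22833 px [256 193 135 225] c 0.513 0.0727 size 0.089 0.046 deg -3.5 ztop 0.132
red 1991 px [579 266  61  51] c 0.5675 0.3063 size 0.068 0.034 deg -89.0 ztop 0.031
red 1364 px [  0 411  30  63] c 0.6722 -0.2462 size 0.28 0.035 deg -43.9 ztop 0.128
4.3 [0.5205 0.0715 0.1146] [-179.9    0.4  176.4] 0.04312360024245093 [ 0.8  0.3 -1.8]
```

View pics/w2.png

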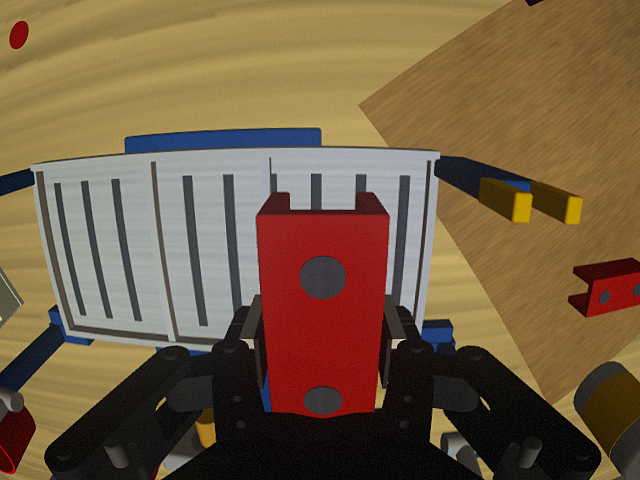

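The channel is held straight over the rack. The rack's near rim runs from (38,166) to (437,156), with fins at (155,165) and (270,160). I'll check that rim against my station frame.

Run:
```python
from h import *
c=load('w2');P=cloud(c,True)
for u,v in [(40,168),(436,158),(155,170),(270,163),(330,155),(100,161),(520,205),(572,210),(175,335),(70,325)]:
    p=np.nanmedian(P[v-1:v+2,u-1:u+2].reshape(-1,3),0); a=np.radians(-4.1);d=p[:2]-[.513,.0055]
    print(u,v,p.round(4),'st',(d@[[np.cos(a),-np.sin(a)],[np.sin(a),np.cos(a)]]).round(4))
```

```text
40 168 [ 0.4435 -0.1101  0.0371] st [-0.061  -0.1203]
436 158 [0.4617 0.1372 0.0376] st [-0.0605  0.1277]
155 170 [ 0.4576 -0.0233  0.0312] st [-0.0532 -0.0326]
270 163 [0.4604 0.0466 0.0329] st [-0.0554  0.0372]
330 155 [0.4579 0.0794 0.0372] st [-0.0602  0.0698]
100 161 [ 0.4467 -0.0577  0.0375] st [-0.0616 -0.0678]
520 205 [0.4661 0.1377 0.1306] st [-0.0563  0.1285]
572 210 [0.4685 0.1598 0.1305] st [-0.0554  0.1508]
175 335 [ 0.567  -0.0313  0.0353] st [ 0.0565 -0.0328]
70 325 [ 0.562  -0.1235  0.035 ] st [ 0.0581 -0.1251]
```

>>> {"method": "send_rows", "body": {
  "moves": [
    [-1,4,-20,0,0,0,1],
    [0,0,-20,0,0,0,1],
    [0,0,-10,0,0,0,1],
    [0,0,-3,0,0,0,1],
    [0,0,0,0,0,0,1]
  ]
}}

```text
clock: 4.8
tool_pos: [0.5234, 0.0759, 0.0685]
eef_rot: [-180.0, 1.0, 176.4]
ft_force: [0.5, -0.0, -2.8]
opening: 0.0435
```

>>> {"method": "send_rows", "body": {
  "moves": [
    [-5,0,-4,0,0,0,1],
    [0,0,-3,0,0,0,1],
    [0,0,-2,0,0,0,1],
    [0,0,0,0,0,0,1]
  ]
}}

```text
clock: 5.2
tool_pos: [0.5198, 0.0759, 0.0626]
eef_rot: [-180.0, 1.3, 176.4]
ft_force: [-0.5, 0.9, -2.0]
opening: 0.0432
```

>>> {"method": "send_rows", "body": {
  "moves": [
    [-1,0,-3,0,0,0,1],
    [0,0,0,0,0,0,0.2],
    [0,0,0,0,0,0,-0.5],
    [0,0,0,0,0,0,-1],
    [0,0,5,0,0,0,-1],
    [0,0,30,0,0,0,-1],
    [-5,5,40,0,0,0.13,-1],
    [-5,20,40,0,0,0.14,-1],
    [-5,30,30,0,0,0.14,-1],
    [-5,40,0,0,0,0.14,-1]
  ]
}}

```text
clock: 6.2
tool_pos: [0.4992, 0.17, 0.2139]
eef_rot: [-179.8, 1.5, -151.5]
ft_force: [0.6, -0.0, -0.7]
opening: 0.0855
```

>>> {"method": "send_rows", "body": {
  "moves": [
    [-2,40,0,0,0,0.14,-1],
    [-2,40,0,0,0,0.14,-1],
    [-2,40,0,0,0,0.14,-1],
    [-2,40,0,0,0,0.14,-1],
    [-2,40,-10,0,0,0.14,-1],
    [-1,36,-20,-0.024,0.01,0,-1],
    [0,0,-20,0,0,0,-1],
    [0,0,0,0,0,0,-1]
  ]
}}

```text
clock: 7.0
tool_pos: [0.4848, 0.4201, 0.1667]
eef_rot: [-179.7, 0.3, -109.1]
ft_force: [0.4, -0.2, -0.0]
opening: 0.0856
```

```bash
python3 w.py w3
```

```text
red 3807 px [134  79  74 107] c 0.5671 0.311 size 0.074 0.034 deg -88.4 ztop 0.031
red 365 px [424  84  60 103] c 0.3729 0.387 size 0.08 0.029 deg -89.3 ztop 0.03
green 4124 px [293 172  59 125] c 0.4871 0.4224 size 0.095 0.039 deg 68.6 ztop 0.039
7.05 [0.4853 0.4203 0.1684] [-179.7    0.4 -109.1] 0.08513468950460104 [0.  0.2 0.1]
```

>>> {"method": "send_rows", "body": {
  "moves": [
    [2,2,-20,0,0,-0.042,-1],
    [0,0,-30,0,0,0,-1],
    [0,0,-30,0,0,0,-1],
    [0,0,-30,0,0,0,-1],
    [0,0,-20,0,0,0,-1],
    [0,0,-7,0,0,0,-1],
    [0,0,0,0,0,0,-1]
  ]
}}

```text
clock: 7.75
tool_pos: [0.4924, 0.4196, 0.0395]
eef_rot: [-179.2, 1.0, -112.0]
ft_force: [-0.8, -0.1, 0.7]
opening: 0.0854
```

>>> {"method": "send_rows", "body": {
  "moves": [
    [-5,3,-6,-0.011,0.019,0,-1],
    [0,0,-5,0,0,0,-1],
    [0,0,0,0,0,0,-1]
  ]
}}

```text
clock: 8.05
tool_pos: [0.4887, 0.4233, 0.0319]
eef_rot: [-179.9, 0.2, -112.1]
ft_force: [-0.1, 1.4, 0.3]
opening: 0.0855
```

>>> {"method": "send_rows", "body": {
  "moves": [
    [-1,-1,-3,0,0,0,0],
    [0,0,0,0,0,0,1],
    [0,0,0,0,0,0,1],
    [0,0,0,0,0,0,1],
    [0,0,0,0,0,0,1],
    [0,0,0,0,0,0,1],
    [0,0,20,0,0,0,1],
    [0,0,40,0,0,0,1],
    [0,0,45,0,0,0,1],
    [0,0,45,0,0,0,1]
  ]
}}

```text
clock: 9.05
tool_pos: [0.4842, 0.42, 0.176]
eef_rot: [179.6, -0.4, -112.1]
ft_force: [0.8, -0.2, -3.2]
opening: 0.0391
```

>>> {"method": "send_rows", "body": {
  "moves": [
    [0,-20,25,0,0,-0.1,1],
    [2,-44,10,0,0,-0.13,1],
    [2,-44,0,0,0,-0.13,1],
    [2,-44,0,0,0,-0.13,1],
    [2,-44,0,0,0,-0.13,1],
    [2,-44,0,0,0,-0.13,1],
    [2,-44,0,0,0,-0.13,1],
    [2,-44,0,0,0,-0.13,1],
    [2,-44,0,0,0,-0.13,1],
    [2,-44,0,0,0,-0.11,1]
  ]
}}

```text
clock: 10.05
tool_pos: [0.4997, -0.0055, 0.2192]
eef_rot: [179.9, 0.2, 174.0]
ft_force: [1.8, 0.2, -2.9]
opening: 0.0392
```

>>> {"method": "send_rows", "body": {
  "moves": [
    [5,-40,0,0,0,0.033,1],
    [3,-15,-20,0,0,0,1],
    [0,0,-40,0,0,0,1],
    [0,0,-40,0,0,0,1],
    [0,0,-20,0,0,0,1],
    [0,0,0,0,0,0,1]
  ]
}}

```text
clock: 10.65
tool_pos: [0.5064, -0.0695, 0.0959]
eef_rot: [180.0, 0.3, 175.2]
ft_force: [-0.2, 0.4, -1.8]
opening: 0.0395
```

>>> {"method": "send_rows", "body": {
  "moves": [
    [2,5,-15,0,0,0.01,1],
    [0,0,-12,0,0,0,1],
    [0,0,-4,0,0,0,1],
    [0,0,0,0,0,0,1]
  ]
}}

```text
clock: 11.05
tool_pos: [0.5096, -0.0648, 0.0669]
eef_rot: [180.0, 0.4, 175.7]
ft_force: [-0.9, -0.0, -2.1]
opening: 0.0393
```

>>> {"method": "send_rows", "body": {
  "moves": [
    [-1,0,-4,0,0,0,1],
    [0,0,-3,0,0,0,1],
    [0,0,-1,0,0,0,1],
    [0,0,0,0,0,0,0.2],
    [0,0,0,0,0,0,-0.5],
    [0,0,0,0,0,0,-1],
    [0,0,20,0,0,0,-1],
    [-8,0,40,0,0,-0.1,-1],
    [-20,0,50,0,0,-0.14,-1],
    [-20,0,50,0,0,-0.14,-1]
  ]
}}

```text
clock: 12.05
tool_pos: [0.4615, -0.0646, 0.2135]
eef_rot: [180.0, 0.1, 153.4]
ft_force: [2.5, -0.2, 0.6]
opening: 0.0853
```

>>> {"method": "send_rows", "body": {
  "moves": [
    [0,6,45,0,0,-0.14,-1],
    [0,6,45,0,0,-0.14,-1],
    [0,6,15,0,0,-0.14,-1],
    [25,10,0,0,0,-0.14,-1],
    [25,10,0,0,0,-0.14,-1],
    [25,10,0,0,0,-0.14,-1],
    [25,10,0,0,0,-0.14,-1],
    [25,4,0,0,0,-0.14,-1],
    [15,0,0,0,0,-0.06,-1],
    [0,0,0,0,0,0,-1]
  ]
}}

```text
clock: 13.05
tool_pos: [0.6049, 0.0005, 0.335]
eef_rot: [179.2, 0.9, 82.5]
ft_force: [-0.7, 0.8, -0.5]
opening: 0.0856
```

```bash
python3 w.py w4; python3 -c "
from h import *
snap('side','s4')"
```

```text
red 3411 px [184 110  98  51] c 0.5207 0.0761 size 0.101 0.044 deg -3.5 ztop 0.072
red 1175 px [391 255  73  64] c 0.7139 -0.1252 size 0.087 0.035 deg 25.3 ztop 0.085
red 1310 px [394 368  44  60] c 0.6969 -0.3252 size 0.095 0.046 deg 68.3 ztop 0.071
green 1538 px [204 234  82  43] c 0.5087 -0.0642 size 0.095 0.04 deg -3.1 ztop 0.071
13.1 [6.041e-01 4.000e-04 3.352e-01] [179.2   0.9  82.6] 0.0853477850441921 [0.3 0.7 0.2]
```

View pics/w4.png

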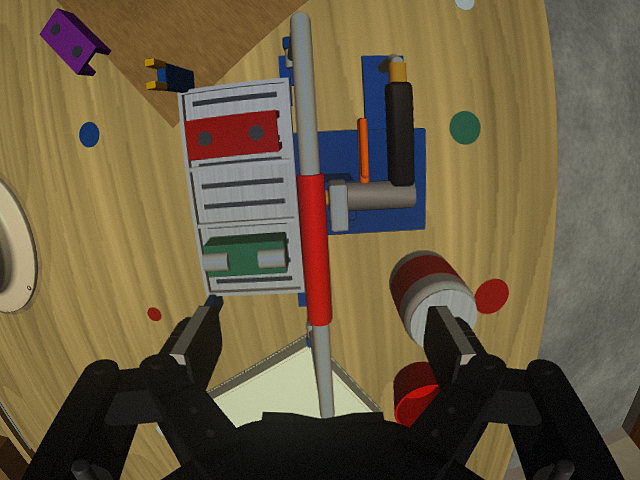

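The wrist view shows both parts in their places, the channel at (240,135) and the hinge block at (245,255). The red sleeve is at (313,250). Measured centres are within 2 mm of the targets, so I go down to the sleeve.

>>> {"method": "send_rows", "body": {
  "moves": [
    [-3,-3,-20,0.016,0.013,0.057,-1],
    [0,0,-25,0,0,0,-1],
    [0,0,-25,0,0,0,-1],
    [0,0,-15,0,0,0,-1],
    [0,0,-5,0,0,0,-1],
    [0,0,0,0,0,0,-1]
  ],
  "force": 30
}}

```text
clock: 13.75
tool_pos: [0.596, -0.0036, 0.2465]
eef_rot: [179.7, 0.0, 86.6]
ft_force: [1.0, 0.5, 0.3]
opening: 0.0855
```

>>> {"method": "send_rows", "body": {
  "moves": [
    [5,1,-4,0,0,0,-0.5],
    [0,0,-2,0,0,0,0.3],
    [0,0,0,0,0,0,1],
    [0,0,0,0,0,0,1],
    [0,0,0,0,0,0,1],
    [0,0,0,0,0,0,1],
    [0,0,0,0,0,0,1],
    [0,0,0,0,0,0,1]
  ]
}}

```text
clock: 14.55
tool_pos: [0.6019, -0.0026, 0.2436]
eef_rot: [179.5, 0.0, 86.7]
ft_force: [0.4, 0.4, -0.5]
opening: 0.0162
```

>>> {"method": "send_rows", "body": {
  "moves": [
    [-18,1.3,0.6,0,0,0,1],
    [-18,1.3,-2,0,0,0,1],
    [-17.5,1.3,-4.4,0,0,0,1],
    [-17,1.2,-7,0,0,0,1],
    [-16,1.1,-9,0,0,0,1],
    [0,0,0,0,0,0,1]
  ]
}}

```text
clock: 15.15
tool_pos: [0.5155, 0.0034, 0.2239]
eef_rot: [178.9, 0.1, 86.7]
ft_force: [5.8, 0.4, -8.7]
opening: 0.0158
```

>>> {"method": "send_rows", "body": {
  "moves": [
    [-14,1,-12,0,0,0,1],
    [-12.5,0.9,-13,0,0,0,1],
    [-10.5,0.8,-15,0,0,0,1],
    [-8.5,0.6,-16,0,0,0,1],
    [-6,0.4,-17,0,0,0,1],
    [0,0,0,0,0,0,1]
  ]
}}

```text
clock: 15.75
tool_pos: [0.4656, 0.007, 0.1536]
eef_rot: [178.6, 0.1, 86.7]
ft_force: [-3.2, 0.8, 0.2]
opening: 0.0159
```

>>> {"method": "send_rows", "body": {
  "moves": [
    [-4,0.3,-15,0,0,0,1],
    [-2,0.2,-13,0,0,0,1],
    [-1,0.1,-10,0,0,0,1],
    [0,0,-3,0,0,0,1],
    [0,0,0,0,0,0,1]
  ]
}}

```text
clock: 16.25
tool_pos: [0.4591, 0.0075, 0.1148]
eef_rot: [179.0, 0.0, 86.7]
ft_force: [-9.4, 0.5, 0.8]
opening: 0.0161
```

Down, or nearly so. I'll release slowly so it drops home, retreat upwards and check.

>>> {"method": "send_rows", "body": {
  "moves": [
    [0,0,-1,0,0,0,0.5],
    [0,0,0,0,0,0,0],
    [0,0,0,0,0,0,-0.5],
    [0,0,0,0,0,0,-1],
    [0,0,20,0,0,0,-1],
    [0,0,40,0,0,0,-1],
    [0,0,40,0,0,0,-1],
    [20,5,40,0,0,0,-1],
    [30,8,0,0,0,0,-1],
    [30,8,0,0,0,0,-1]
  ]
}}

```text
clock: 17.25
tool_pos: [0.5419, 0.0283, 0.2646]
eef_rot: [178.7, 0.1, 86.6]
ft_force: [-0.9, -0.5, 0.1]
opening: 0.0858
```

```bash
python3 w.py w5
python3 - <<'E'
from h import *
c=load('w5');P=cloud(c,True);hsv=cv2.cvtColor(c['img'],cv2.COLOR_BGR2HSV);H,S,V=cv2.split(hsv)
m=((H<8)|(H>172))&(S>130)&(P[...,2]>.09)&(P[...,2]<.16)&(P[...,0]<.52);p=P[m];print('bar',m.sum(),p.mean(0).round(4),np.percentile(p[:,2],[50,99]).round(4))
m=(H>6)&(H<20)&(S>170)&(V>110)&(P[...,2]>.05)&(P[...,2]<.12)&(P[...,0]>.6);p=P[m];print('trig',m.sum(),p.min(0),p.max(0),np.median(p,0))
E
```

```text
red 4915 px [237 141 113  50] c 0.5225 0.0703 size 0.097 0.04 deg -4.3 ztop 0.073
red 1756 px [209 194  25 118] c 0.4618 0.0081 size 0.103 0.011 deg 86.4 ztop 0.12
red 1045 px [457 304  58  34] c 0.7282 -0.1099 size 0.053 0.01 deg -1.9 ztop 0.081
red 517 px [465 433  27  38] c 0.7559 -0.3361 size 0.084 0.028 deg 86.8 ztop 0.071
green 2267 px [247 275  93  48] c 0.5116 -0.0643 size 0.089 0.04 deg -3.8 ztop 0.076
17.3 [0.5453 0.0291 0.2643] [178.7   0.   86.6] 0.08576309473938178 [-1.8  0.4 -2.8]
bar 1672 [0.4629 0.0124 0.1155] [0.1163 0.1187]
trig 670 [ 0.60002244 -0.00549655  0.08295157] [0.70541793 0.1273538  0.10068254] [0.65480866 0.0433656  0.09504643]
```

View pics/w5.png

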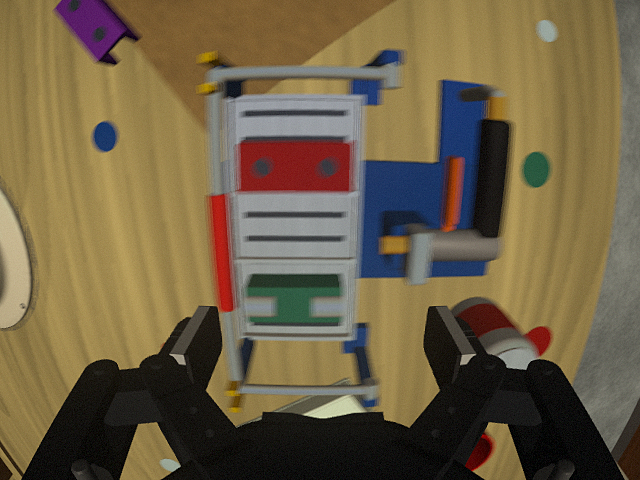

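The bail is down: the sleeve at (221,250) tops out at z≈0.118, both arms lie in the yellow forks, and the parts are under it. The trigger at (455,195) and grip at (492,180) match the 54 mm stack. Next I go over the gun.

>>> {"method": "send_rows", "body": {
  "moves": [
    [25,4,0,0.001,0.023,-0.012,-1],
    [30,4,0,0,0,0,-1],
    [30,4,0,0,0,0,-1],
    [30,4,-10,0,0,0,-1],
    [22,4,-30,0,0,0,-1],
    [0,0,-30,0,0,0,-1],
    [0,0,-20,0,0,0,-1],
    [0,0,0,0,0,0,-1]
  ]
}}

```text
clock: 18.1
tool_pos: [0.6902, 0.0508, 0.1712]
eef_rot: [179.9, 0.0, 85.9]
ft_force: [0.2, -0.3, -0.4]
opening: 0.0857
```

```bash
python3 w.py w6
python3 - <<'E'
from h import *
c=load('w6');P=cloud(c,True);hsv=cv2.cvtColor(c['img'],cv2.COLOR_BGR2HSV);H,S,V=cv2.split(hsv)
a=np.radians(-4.1)
m=(H>6)&(H<20)&(S>170)&(V>110)&(P[...,2]>.088)&(P[...,2]<.12)&(P[...,0]>.63)&(P[...,0]<.68);p=P[m]
d=(p[:,:2]-[.513,.0055])@[[np.cos(a),-np.sin(a)],[np.sin(a),np.cos(a)]];print('trig world',np.median(p,0).round(4),'st pct',np.percentile(d,[2,50,98],axis=0).round(4).tolist())
m=(V<60)&(P[...,2]>.08)&(P[...,2]<.105)&(P[...,0]>.67)&(P[...,0]<.73)&(P[...,1]>0)&(P[...,1]<.13);p=P[m]
d=(p[:,:2]-[.513,.0055])@[[np.cos(a),-np.sin(a)],[np.sin(a),np.cos(a)]];print('grip',len(p),np.percentile(d,[2,50,98],axis=0).round(4).tolist())
E
```

```text
red 7037 px [ 40 199 132  72] c 0.5212 0.0676 size 0.101 0.045 deg -4.0 ztop 0.071
red 2207 px [  1 273  55 118] c 0.461 0.0079 size 0.103 0.016 deg 85.7 ztop 0.119
red 2245 px [328 385  91  43] c 0.7336 -0.1122 size 0.064 0.015 deg -11.1 ztop 0.076
green 441 px [115 343  47  27] c 0.5141 -0.0477 size 0.026 0.007 deg -2.5 ztop 0.066
18.15 [0.6906 0.0508 0.173 ] [179.8   0.   85.9] 0.0853410726553864 [-0.8 -0.3 -0.4]
trig world [0.6554 0.0474 0.0955] st pct [[0.1354, 0.0164], [0.1391, 0.0521], [0.1422, 0.0792]]
grip 7013 [[0.1651, 0.0142], [0.1764, 0.0693], [0.1879, 0.113]]
```

View pics/w6.png

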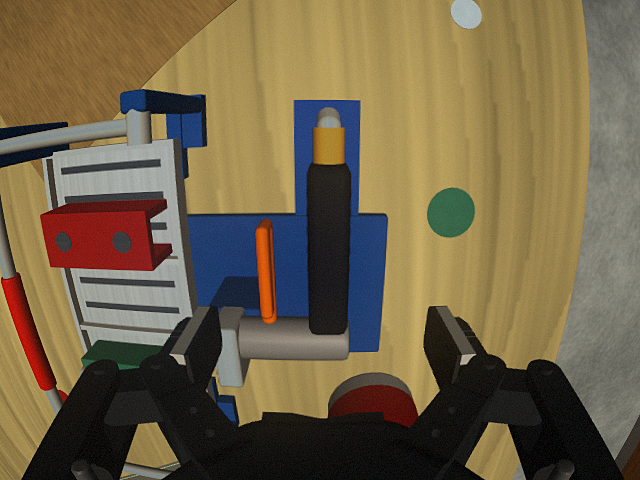

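The wrist view has the trigger at (265,270), the grip at (328,248) and the gun body at (290,338). Both sit where predicted, so I lower around them.

>>> {"method": "send_rows", "body": {
  "moves": [
    [-6,-1,-20,0,0,0,-1],
    [0,0,-25,0,0,0,-1],
    [0,0,-25,0,0,0,-1],
    [0,0,-10,0,0,0,-1],
    [0,0,-3,0,0,0,-1],
    [0,0,0,0,0,0,-1]
  ],
  "force": 60
}}

```text
clock: 18.75
tool_pos: [0.6879, 0.0495, 0.0992]
eef_rot: [179.0, 0.0, 85.9]
ft_force: [0.2, 0.1, -0.2]
opening: 0.0857
```

>>> {"method": "send_rows", "body": {
  "moves": [
    [-3,0,-10,0,0.015,0,-1],
    [0,0,-3,0,0,0,-1],
    [0,0,0,0,0,0,-1]
  ]
}}

```text
clock: 19.05
tool_pos: [0.6859, 0.0494, 0.0885]
eef_rot: [179.7, 0.1, 85.9]
ft_force: [0.3, 0.2, 0.3]
opening: 0.0859
```

>>> {"method": "send_rows", "body": {
  "moves": [
    [0,0,-1,0,0,0,-0.3],
    [0,0,0,0,0,0,0.2],
    [0,0,0,0,0,0,1],
    [0,0,0,0,0,0,1],
    [0,0,0,0,0,0,1],
    [0,0,0,0,0,0,1],
    [0,0,0,0,0,0,1]
  ]
}}

```text
clock: 19.75
tool_pos: [0.6853, 0.0497, 0.0887]
eef_rot: [179.8, 0.0, 85.9]
ft_force: [2.0, 0.5, 0.6]
opening: 0.0392
```

>>> {"method": "send_rows", "body": {
  "moves": [
    [0,0,0,0,0,0,1],
    [0,0,0,0,0,0,1],
    [0,0,0,0,0,0,1],
    [0,0,0,0,0,0,1],
    [0,0,0,0,0,0,1],
    [0,0,0,0,0,0,1]
  ],
  "force": 80
}}

```text
clock: 20.35
tool_pos: [0.6854, 0.0497, 0.0888]
eef_rot: [179.8, 0.0, 85.9]
ft_force: [3.3, -0.4, -0.9]
opening: 0.0386
```

```bash
python3 w.py w7
```

```text
red 9890 px [  0 228 131 102] c 0.5296 0.0668 size 0.085 0.045 deg -4.0 ztop 0.071
green 649 px [ 36 395  67  38] c 0.5487 0.0008 size 0.199 0.023 deg 34.0 ztop 0.149
20.4 [0.6854 0.0497 0.0888] [179.8   0.   85.9] 0.03860439618761995 [ 4.   1.1 -0.8]
```

View pics/w7.png

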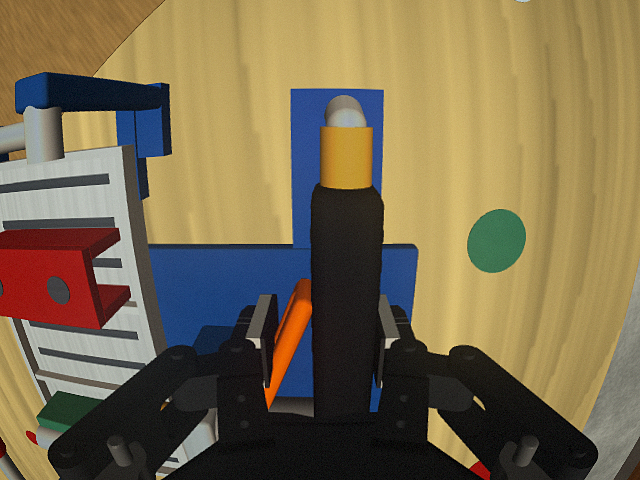

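The blade's tip rests on the grip at (305,290) and the blade is clearly tilted about 20°, so the trigger is fully squeezed. It has been held for about a second, so I let go and back out.

>>> {"method": "send_rows", "body": {
  "moves": [
    [0,0,0,0,0,0,0],
    [0,0,0,0,0,0,-0.6],
    [0,0,0,0,0,0,-1],
    [0,0,0,0,0,0,-1],
    [-1,0,20,0,0,0,-1],
    [0,0,40,0,0,0,-1],
    [0,0,40,0,0,0,-1],
    [-5,-4,40,0,0,0,-1],
    [-40,-8,30,0,0,0,-1],
    [-40,-8,0,0,0,0,-1]
  ]
}}

```text
clock: 21.4
tool_pos: [0.5971, 0.0305, 0.2603]
eef_rot: [-179.7, 0.1, 86.0]
ft_force: [-0.1, 0.6, 0.4]
opening: 0.0855
```

```bash
python3 w.py w8;  python3 - <<'E'
from h import *
c=load('w8');P=cloud(c,True);hsv=cv2.cvtColor(c['img'],cv2.COLOR_BGR2HSV);H,S,V=cv2.split(hsv)
a=np.radians(-4.1)
m=(H>6)&(H<20)&(S>170)&(V>110)&(P[...,2]>.088)&(P[...,2]<.12)&(P[...,0]>.63)&(P[...,0]<.68);p=P[m]
d=(p[:,:2]-[.513,.0055])@[[np.cos(a),-np.sin(a)],[np.sin(a),np.cos(a)]];print('trig world',np.median(p,0).round(4),'st pct',np.percentile(d,[2,50,98],axis=0).round(4).tolist())
E
```

```text
red 4921 px [179 151 109  55] c 0.5193 0.0679 size 0.097 0.044 deg -3.9 ztop 0.072
red 411 px [387 165  10  75] c 0.6526 0.0417 size 0.063 0.005 deg 86.8 ztop 0.097
red 1311 px [146 207  27 112] c 0.4575 0.0081 size 0.101 0.014 deg 85.6 ztop 0.119
red 479 px [405 319  21  53] c 0.6847 -0.139 size 0.043 0.006 deg 74.5 ztop 0.074
green 1949 px [194 282  91  49] c 0.5068 -0.0644 size 0.092 0.041 deg -2.2 ztop 0.075
21.45 [0.5918 0.0299 0.2588] [-1.795e+02  1.000e-01  8.600e+01] 0.0855567323069104 [ 0.9 -0.6  2.9]
trig world [0.6501 0.0365 0.0897] st pct [[0.1304, 0.0136], [0.1344, 0.0407], [0.137, 0.0734]]
```

The trigger is back parallel to y, and the bail is still down with its top at 0.119. I go back to the sleeve.

>>> {"method": "send_rows", "body": {
  "moves": [
    [-30,-5,0,0,-0.008,0,-1],
    [-30,-5,0,0,0,0,-1],
    [-30,-5,0,0,0,0,-1],
    [-30,-5,0,0,0,0,-1],
    [-8,-1,-20,0,0,0,-1],
    [0,0,-35,0,0,0,-1],
    [0,0,-35,0,0,0,-1],
    [0,0,-30,0,0,0,-1],
    [0,0,-10,0,0,0,-1],
    [0,0,0,0,0,0,-1]
  ],
  "force": 30
}}

```text
clock: 22.45
tool_pos: [0.4575, 0.0072, 0.1291]
eef_rot: [179.2, 0.2, 86.0]
ft_force: [-0.1, -0.0, 0.9]
opening: 0.0856
```

>>> {"method": "send_rows", "body": {
  "moves": [
    [1,0,-10,0,0.01,0,-1],
    [0,0,-5,0,0,0,-0.5],
    [0,0,-1,0,0,0,0.3],
    [0,0,0,0,0,0,1],
    [0,0,0,0,0,0,1],
    [0,0,0,0,0,0,1],
    [0,0,0,0,0,0,1],
    [0,0,0,0,0,0,1]
  ]
}}

```text
clock: 23.25
tool_pos: [0.4588, 0.0071, 0.1165]
eef_rot: [179.8, 0.3, 86.1]
ft_force: [1.1, -0.6, -1.9]
opening: 0.0158
```

>>> {"method": "send_rows", "body": {
  "moves": [
    [1.3,-0.1,18,0,0,0,1],
    [3.7,-0.3,17.7,0,0,0,1],
    [6,-0.4,17,0,0,0,1],
    [8.5,-0.6,16,0,0,0,1],
    [10.5,-0.8,15,0,0,0,1],
    [0,0,0,0,0,0,1]
  ]
}}

```text
clock: 23.85
tool_pos: [0.4874, 0.0051, 0.2021]
eef_rot: [-179.9, 0.3, 86.1]
ft_force: [0.6, -0.0, -2.5]
opening: 0.0154
```

>>> {"method": "send_rows", "body": {
  "moves": [
    [12.5,-0.9,12,0,0,0,1],
    [14,-1,11,0,0,0,1],
    [16,-1.1,9,0,0,0,1],
    [17,-1.2,7,0,0,0,1],
    [17.5,-1.2,4.4,0,0,0,1],
    [18,-1.3,2,0,0,0,1],
    [18,-1.3,-0.6,0,0,0,1],
    [0,0,0,0,0,0,1]
  ]
}}

```text
clock: 24.65
tool_pos: [0.596, -0.0026, 0.2478]
eef_rot: [-179.2, 0.3, 86.1]
ft_force: [0.5, -0.2, 3.7]
opening: 0.0154
```

>>> {"method": "send_rows", "body": {
  "moves": [
    [6,-0.5,-0.5,0,0,0,1],
    [0,0,0,0,0,0,1],
    [0,0,0,0,0,0,0.3],
    [0,0,0,0,0,0,-0.4],
    [0,0,0,0,0,0,-1],
    [0,0,0,0,0,0,-1],
    [0,0,25,0,-0.014,0,-1],
    [0,0,40,0,0,0,-1],
    [0,0,40,0,0,0,-1],
    [-20,0,0,0,0,0,-1]
  ]
}}

```text
clock: 25.65
tool_pos: [0.5813, -0.003, 0.3513]
eef_rot: [-179.8, 0.3, 86.1]
ft_force: [0.3, 0.6, -0.3]
opening: 0.0852
```

>>> {"method": "send_rows", "body": {
  "moves": [
    [-25,-6,0,0,0,0.15,-1],
    [-25,-6,0,0,0,0.15,-1],
    [-20,-6,0,0,0,0.15,-1],
    [-10,-8,-20,0,0,0.15,-1],
    [-5,-8,-25,0,0,0.15,-1],
    [0,-8,-30,0,0,0.15,-1],
    [0,-8,-30,0,0,0.15,-1],
    [0,-6,-20,0,0,0.15,-1],
    [0,0,0,0,0,0.15,-1],
    [0,0,0,0,0,0.15,-1]
  ]
}}

```text
clock: 26.65
tool_pos: [0.49, -0.0605, 0.2232]
eef_rot: [179.8, 0.4, 172.3]
ft_force: [-0.1, 0.6, -0.3]
opening: 0.0855
```

```bash
python3 w.py w9
```

```text
red 5955 px [440 173  64 121] c 0.5189 0.0672 size 0.097 0.045 deg -4.1 ztop 0.072
red 524 px [614 225  26  28] c 0.5639 0.2975 size 0.05 0.027 deg -89.0 ztop 0.031
red 1567 px [238 385  73  42] c 0.6847 -0.1483 size 0.054 0.011 deg 87.9 ztop 0.082
red 956 px [128 422  37  37] c 0.7417 -0.3128 size 0.092 0.035 deg -43.7 ztop 0.071
green 3327 px [290 186  58 114] c 0.5081 -0.0646 size 0.094 0.039 deg -2.6 ztop 0.077
26.7 [ 0.4899 -0.0605  0.223 ] [179.8   0.4 173. ] 0.08549104082462064 [ 0.4 -0.4 -0.3]
```

View pics/w9.png

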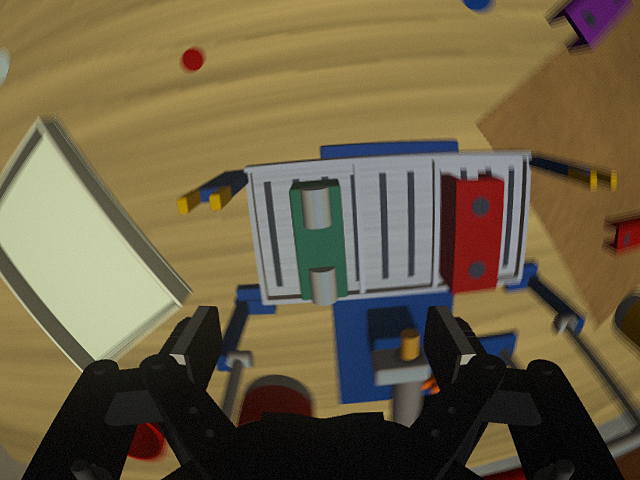

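The bail stands up, with the bar at the picture's bottom right. The hinge block at (317,240) and channel at (472,232) are still on the rack. Next I pick the hinge block.

>>> {"method": "send_rows", "body": {
  "moves": [
    [18,-4,-20,0,0,0.06,-1],
    [0,0,-35,0,0,0,-1],
    [0,0,-35,0,0,0,-1],
    [0,0,-35,0,0,0,-1],
    [0,0,-20,0,0,0,-1],
    [0,0,-5,0,0,0,-1],
    [0,0,0,0,0,0,-1]
  ],
  "force": 50
}}

```text
clock: 27.4
tool_pos: [0.5085, -0.0645, 0.0699]
eef_rot: [179.9, 0.7, 175.4]
ft_force: [0.0, 0.6, 1.0]
opening: 0.0859
```

>>> {"method": "send_rows", "body": {
  "moves": [
    [-1,0,-7,0,0,0.01,-1],
    [0,0,-2,0,0,0,0],
    [0,0,0,0,0,0,1],
    [0,0,0,0,0,0,1],
    [0,0,0,0,0,0,1],
    [0,0,0,0,0,0,1],
    [0,0,20,0,0,0,1],
    [0,0,40,0,0,0,1],
    [0,0,45,0,0,0,1],
    [0,0,45,0,0,0,1]
  ]
}}

```text
clock: 28.4
tool_pos: [0.5054, -0.0639, 0.2129]
eef_rot: [179.8, 0.3, 175.9]
ft_force: [1.0, -0.2, -2.4]
opening: 0.0394
```

>>> {"method": "send_rows", "body": {
  "moves": [
    [-15,-25,5,0,0,0,1],
    [-10,-35,0,0,0,0,1],
    [0,-40,0,0,0,0,1],
    [5,-40,0,0,0,-0.14,1],
    [10,-35,0,0,0,-0.14,1],
    [15,-30,0,0,0,-0.14,1],
    [15,-30,0,0,0,-0.14,1],
    [10,-20,0,0,0,-0.14,1],
    [6,-15,0,0,0,-0.14,1],
    [0,0,0,0,0,-0.14,1]
  ]
}}

```text
clock: 29.4
tool_pos: [0.5421, -0.3451, 0.2251]
eef_rot: [-180.0, 0.9, 117.8]
ft_force: [-0.4, 0.1, -3.2]
opening: 0.0389
```

>>> {"method": "send_rows", "body": {
  "moves": [
    [1,8,-25,0,0,0.01,1],
    [0,0,-40,0,0,0,1],
    [0,0,-40,0,0,0,1],
    [0,0,-35,0,0,0,1],
    [0,0,-20,0,0,0,1],
    [0,0,-5,0,0,0,1],
    [0,0,0,0,0,0,1]
  ]
}}

```text
clock: 30.1
tool_pos: [0.5422, -0.337, 0.0538]
eef_rot: [-180.0, 0.9, 117.9]
ft_force: [-0.7, 0.5, -2.2]
opening: 0.0388
```

>>> {"method": "send_rows", "body": {
  "moves": [
    [0,0,-10,0,0,0,1],
    [0,0,-5,0,0,0,1],
    [0,0,-3,0,0,0,1],
    [0,0,-1,0,0,0,1],
    [0,0,0,0,0,0,1]
  ]
}}

```text
clock: 30.6
tool_pos: [0.5441, -0.3384, 0.0398]
eef_rot: [179.9, 1.3, 117.9]
ft_force: [-0.3, -0.3, -3.0]
opening: 0.039
```

>>> {"method": "send_rows", "body": {
  "moves": [
    [0,0,-4,0,0,0,1],
    [0,0,-2,0,0,0,1],
    [0,0,0,0,0,0,0.4],
    [0,0,0,0,0,0,-0.2],
    [0,0,0,0,0,0,-0.8],
    [0,0,0,0,0,0,-0.8],
    [0,0,30,0,0,0,-0.8],
    [0,0,45,0,0,0,-1],
    [-20,15,50,0,0,0,-1],
    [-20,30,40,0,0,0,-1]
  ]
}}

```text
clock: 31.6
tool_pos: [0.5063, -0.2973, 0.1954]
eef_rot: [-180.0, 1.0, 117.8]
ft_force: [1.3, -0.1, 0.9]
opening: 0.0855
```

>>> {"method": "send_rows", "body": {
  "moves": [
    [-12,30,25,0,0,0.14,-1],
    [-10,40,0,0,0,0.14,-1],
    [0,42,0,0,0,0.14,-1],
    [0,42,0,0,0,0.14,-1],
    [0,42,0,0,0,0.14,-1],
    [0,42,0,0,0,0.14,-1],
    [2,42,0,0,0,0.14,-1],
    [10,42,0,0,0,0.03,-1],
    [10,35,-10,0,0,0,-1],
    [0,0,0,0,0,0,-1]
  ]
}}

```text
clock: 32.6
tool_pos: [0.5035, 0.0736, 0.219]
eef_rot: [179.9, 1.9, 178.0]
ft_force: [-0.7, -0.5, -0.4]
opening: 0.0855
```

```bash
python3 w.py w10
```

```text
red 6230 px [287 171  59 129] c 0.5203 0.0675 size 0.1 0.044 deg -3.9 ztop 0.072
red 1605 px [515 244  63  36] c 0.5673 0.3104 size 0.076 0.034 deg -88.9 ztop 0.032
red 1654 px [  0 345  52  59] c 0.7025 -0.3501 size 0.099 0.053 deg -51.1 ztop 0.071
red 789 px [ 31 368  36  49] c 0.7465 -0.3119 size 0.084 0.027 deg -48.7 ztop 0.07
32.65 [0.5034 0.0722 0.2197] [179.9   2.  178. ] 0.08510181702008049 [ 0.7 -0.1  0.6]
```

>>> {"method": "send_rows", "body": {
  "moves": [
    [16,-5,-20,0.001,0.034,-0.033,-1],
    [0,0,-35,0,0,0,-1],
    [0,0,-35,0,0,0,-1],
    [0,0,-35,0,0,0,-1],
    [0,0,-20,0,0,0,-1],
    [0,0,-5,0,0,0,-1],
    [0,0,0,0,0,0,-1]
  ]
}}

```text
clock: 33.35
tool_pos: [0.5205, 0.0616, 0.0673]
eef_rot: [-180.0, 0.2, 175.8]
ft_force: [0.4, -0.5, 0.7]
opening: 0.0852
```

>>> {"method": "send_rows", "body": {
  "moves": [
    [-1,6,-5,0,0,0,-1],
    [0,0,-2,0,0,0,0],
    [0,0,0,0,0,0,1],
    [0,0,0,0,0,0,1],
    [0,0,0,0,0,0,1],
    [0,0,0,0,0,0,1],
    [0,0,20,0,0,0,1],
    [0,0,40,0,0,0,1],
    [0,0,45,0,0,0,1],
    [-5,0,45,0,0,0,1]
  ]
}}

```text
clock: 34.35
tool_pos: [0.5124, 0.0676, 0.2123]
eef_rot: [-180.0, -0.1, 175.8]
ft_force: [1.5, 0.4, -2.7]
opening: 0.0433
```

>>> {"method": "send_rows", "body": {
  "moves": [
    [-12,-25,10,0,0,0,1],
    [-8,-46,0,0,0,0,1],
    [-4,-46,0,0,0,-0.1,1],
    [-4,-46,0,0,0,-0.13,1],
    [-4,-46,0,0,0,-0.13,1],
    [-4,-46,0,0,0,-0.13,1],
    [-4,-46,0,0,0,-0.13,1],
    [-4,-46,0,0,0,-0.13,1],
    [-4,-46,0,0,0,-0.13,1],
    [-4,-46,0,0,0,-0.12,1]
  ]
}}

```text
clock: 35.35
tool_pos: [0.4567, -0.3825, 0.2312]
eef_rot: [180.0, 0.6, 116.8]
ft_force: [0.8, 1.3, -2.5]
opening: 0.043
```

>>> {"method": "send_rows", "body": {
  "moves": [
    [0,0,-25,0,0,0.02,1],
    [0,0,-40,0,0,0,1],
    [0,0,-40,0,0,0,1],
    [0,0,-40,0,0,0,1],
    [0,0,-20,0,0,0,1],
    [0,0,-5,0,0,0,1],
    [0,0,0,0,0,0,1]
  ]
}}

```text
clock: 36.05
tool_pos: [0.4533, -0.3888, 0.0541]
eef_rot: [-180.0, 0.6, 117.3]
ft_force: [0.7, 0.3, -2.1]
opening: 0.0429
```

>>> {"method": "send_rows", "body": {
  "moves": [
    [2,4,-10,0,0,0,1],
    [0,0,-6,0,0,0,1],
    [0,0,-3,0,0,0,1],
    [0,0,-2,0,0,0,1],
    [0,0,0,0,0,0,1]
  ]
}}

```text
clock: 36.55
tool_pos: [0.457, -0.3859, 0.0399]
eef_rot: [180.0, 1.0, 117.3]
ft_force: [-0.9, -0.2, -2.3]
opening: 0.0433
```

>>> {"method": "send_rows", "body": {
  "moves": [
    [0,0,-4,0,0,0,1],
    [0,0,-2,0,0,0,1],
    [0,0,0,0,0,0,0.4],
    [0,0,0,0,0,0,-0.2],
    [0,0,0,0,0,0,-0.8],
    [0,0,0,0,0,0,-0.8],
    [0,0,30,0,0,0,-0.8],
    [0,0,45,0,0,0,-1],
    [-20,10,50,0,0,0,-1],
    [-30,20,50,0,0,0,-1]
  ]
}}

```text
clock: 37.55
tool_pos: [0.4141, -0.3603, 0.1991]
eef_rot: [-180.0, 0.8, 117.4]
ft_force: [0.6, 0.3, 0.0]
opening: 0.0857
```

>>> {"method": "send_rows", "body": {
  "moves": [
    [-20,30,10,0,0,0,-1],
    [-10,40,0,0,0,0,-1],
    [0,40,0,0,0,0,-1],
    [0,0,0,0,0,0,-1]
  ]
}}

```text
clock: 37.95
tool_pos: [0.3819, -0.2478, 0.2161]
eef_rot: [179.9, 1.4, 117.2]
ft_force: [0.6, -0.0, -0.5]
opening: 0.0856
```

Run:
```python
from h import *
snap('side','s9');snap('top','t9');print(ctrl.get_obs()['tool_pos'])
c=load('t9');P=cloud(c);H,S,V=cv2.split(cv2.cvtColor(c['img'],cv2.COLOR_BGR2HSV));a=np.radians(-61.6+180)
for n,m in dict(green=(H>65)&(H<95)&(S>70),red=((H<8)|(H>172))&(S>130)).items():
    m=m&(P[...,2]>.03)&(P[...,2]<.06)&(P[...,0]<.65)&(P[...,1]<-.2);p=P[m]
    if len(p): d=p[:,:2].mean(0)-[.4995,-.36];print(n,len(p),p.mean(0).round(3),'tray',d@[np.cos(a),np.sin(a)],d@[-np.sin(a),np.cos(a)])
```

```text
[ 0.38225109 -0.25056691  0.2158959 ]
green 308 [ 0.544 -0.337  0.042] tray -0.0009611058305711291 -0.04995832851007154
```

View pics/s9.png

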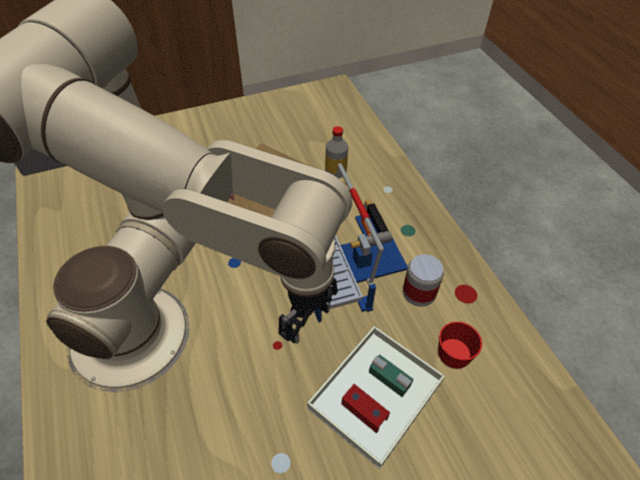

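The side view shows both parts flat in the tray, the hinge block at (391,374) and the channel at (366,407). The bail is up at (360,215), and the tin, tub and bottle are where they were. I'm handing in.

```bash
python3 -c "
from cell import ctrl
print(ctrl.sign_off())"
```

```text
the job is handed in; nothing more can be done
None
```

I finished the whole sequence and handed the job in at about 38 s of the 210 s allowed; the hand-in gives no verdict. Only two listed parts were present, the large red channel and the hinge block. I left the pink, purple and small red channels alone.

What I did and checked:
- **Rack:** I laid both parts on the rack, at y = +70 and -70 mm. The wrist camera found them within about 8 mm of those places.
- **Bail:** I swung it down until the sleeve's top read 0.119 m, which is level, with the arms in the forks.
- **Trigger:** I squeezed it for about a second. The blade's tip was against the grip at 38.6 mm over both, and afterwards it was back parallel to the grip.
- **Finish:** I swung the bail back up and moved both parts to the tray.

The last pictures show:
- **Parts:** Both lie flat in the tray. The top camera measured only the hinge block, within 1 mm of where I aimed; the channel was hidden from it, so I judged it from the side picture.
- **Bail:** It stands upright.
- **Tin, bottle and tub:** All three appear where they were at the start.
- **Gripper:** It is open and clear of everything.

No grasp slipped and no check disagreed. I did not measure the trigger again after the bail went up.

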